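# Hang rinsed dosing cups on the slanted prongs of a drying stand

### The arm

A 6-joint arm with a two-finger parallel gripper is mounted at the origin on the work surface. World frame = base frame: x ahead of the robot, y to its left, z up, the work surface at z = 0. Lengths are in m, angles in rad, forces in N, time in s.
With the tool pointing down it reaches from about 0.25 to 0.775 m from the base axis. Payload 8.9 kg.
Tool frame: the origin (TCP) lies on the centre line of the jaws, within the pads' length; the fingertips stand 19 mm ahead of it and the grasp point (between the pads) is the TCP; z points along the fingers, y is the line along which they close (so a half turn about z gives the same grasp; the last joint's range is limited). The gripper opens to 85 mm and grips with 20 to 120 N. Pads are 22 mm wide; open, the fingers measure 114 mm over their backs; the gripper's body (76 mm by 85 mm) begins 54 mm behind the grasp point. The pads swing forward as they close: fully open they stand 13 mm farther back than shut.
Start: joints at [1.201, 0.291, -0.153, 1.127, 0, 1.431], TCP at [0.12, 0.511, 0.217] pointing down, gripper open.
Joint ranges: [-2.52, 2.52], [-0.91, 1.74], [-1.3, 1.37], [-1.96, 2.02], [-1.52, 1.47], [-3.14, 3.14]. Speed limits (rad/s): [2.22, 2.22, 2.79, 3.14, 3.14, 3.14].

### API

Orientations are given as a unit quaternion [w, x, y, z].
In Python, from rig import r gives the robot as it stands.
- The arm moves only by the shell command python3 -m handwheel 'ROWS' [OPENING] [FORCE]. ROWS is JSON, one flat list of numbers, 6 for each row, row after row: the shift along the tool's x, y, z in units of 60 mm (1.0 is 60 mm), then the turn, a rotation vector about the tool's x, y, z in rad. A call has 1 to 8 rows; each row is the pose to reach, as a shift and turn from the pose commanded when the call began, along the tool's axes at that moment; what a row does not reach only later rows make up. A row lasts 1/8 s, in which the tool goes at most 62.5 mm and 10.7 degrees, less where a joint would pass 70% of its speed; a pose out of reach is approached as far as the arm can. A call with a gripper value outside its range is refused whole. OPENING is the closure, from 0 (fully open) to 1 (shut), set as the call begins (- or left out, the last holds). The fingers move at their own pace and stop on an object; FORCE is the grip in N (left out, the last holds). Time passes only in rows, so rows that repeat a pose let the fingers close. It gives the time, the measured TCP pose, the force, the opening and the grip force at its end, in the units of the state.
- r.read_state(): the state, without advancing time (a new reading comes with each control period).
- r.capture(name): name is "side" or "top"; returns a dict with "frame" (480x640x3 uint8, red, green, blue), "depth" (480x640 float32, m along the optical axis (not along the pixel's ray), 0 where there is no reading), "vfov" (degrees; the focal length in pixels is half the picture's height over the tangent of half this angle, whatever the lens; pixels are square), "cx", "cy" (the principal point, pixels), "position" and "orientation" of the camera in the world. Camera axes: x right, y down, z forward; pixel columns grow to the right and rows downward; lengths in m; the calibration is good to about 2 mm. A picture is of the moment at which its call begins.
- r.finish_job(): hands the job in; it is judged then, once.
The state is a dict: "t": time; "joints": joint angles; "joint_vel": joint speeds; "effort": joint torques, N m; "tool_pos": TCP position; "orientation": TCP orientation; "ft_force": force on the tool from outside, world axes, zero at the start; "wrist_torque": the same for the moment, N m; "opening": opening from 0.0 (shut) to 1.0 (fully open); "gripper_force": force on a finger pad.
Only numpy, scipy, OpenCV 4.12 (cv2) and the standard library are available. Lean on these libraries where they do the work, as an engineer would, in place of code of your own. Each camera call takes 0.05 s, during which the arm holds its last target. There are 200 camera calls.

### The job

Hang the blue and the green dosing cup upside down on the drying stand to drain, one on each slanted prong, each slid fully home until its closed end sits on the prong's tip. Don't disturb the other things on the draining tray, and leave both cups hanging freely and still.

Things in the scene. Friction and masses are not known exactly. Their poses are not given: they have to be found in the camera images.
- cup_blue: blue straight-sided plastic dosing cup with a small white disc on its closed end, standing upside down (mouth down) in the tray: outside diameter 48 mm, height 62 mm, wall 3 mm, closed end 4 mm thick, so inside 42 mm wide and 58 mm deep; about 35 g. Origin at the centre of the mouth, z along the cup's axis from the mouth to the closed end (up at the start).
- cup_green: green straight-sided plastic dosing cup with a small white disc on its closed end, standing upside down (mouth down) in the tray: outside diameter 48 mm, height 62 mm, wall 3 mm, closed end 4 mm thick, so inside 42 mm wide and 58 mm deep; about 35 g. Origin at the centre of the mouth, z along the cup's axis from the mouth to the closed end (up at the start).
- cup_blue_floor (a point): centre of the inside face of the blue cup's closed end, 58 mm along the cup's z from its mouth; in a fully hung cup the prong's tip bears near here
- cup_green_floor (a point): centre of the inside face of the green cup's closed end, 58 mm along the cup's z from its mouth; in a fully hung cup the prong's tip bears near here
- prong_low: lower prong of the stand: round grey rod, diameter 20 mm, with a domed tip 80 mm from the origin along z. Origin at its root, 90 mm above the worktop; z runs along the prong from root to tip, rising 50 degrees above level towards the stand's -x side; y is level. Fixed to the stand.
- prong_high: upper prong of the stand: round grey rod, diameter 20 mm, with a domed tip 80 mm from the origin along z. Origin at its root, 205 mm above the worktop; z runs along the prong from root to tip, rising 50 degrees above level towards the stand's -x side; y is level. Fixed to the stand. It stands 115 mm straight above the lower prong and parallel to it, so a cup hanging here is in the way of a gripper loading the lower prong.
- stand: wooden drying stand, immovable; foot plate 170 x 130 x 16 mm reaching from x = -20 to +150 mm in its own frame; upright post 24 x 26 mm, top 241 mm above the worktop, centred at x = +110 mm; level arms of 20 mm diameter carry the prongs' roots at x = +73 mm. Origin on the worktop, z up; the prongs lean out to its -x side. It stands to the left or the right of the tray.
- tray: grey draining tray, immovable, 250 (x) x 360 (y) mm, floor 4 mm thick, rim 14 mm above the worktop; origin at the centre of its underside. Six things stand in it in two rows of three, about 105 mm from centre to centre, in any order.
- detergent: bystander: orange detergent bottle with blue cap, diameter 64 mm, height 180 mm, standing in the tray; origin at the centre of its underside, z up. Must not be disturbed.
- can: bystander: red can, diameter 52 mm, height 150 mm, standing in the tray; origin at the centre of its underside, z up. Must not be disturbed.
- jar: bystander: amber jar with white lid, diameter 68 mm, height 90 mm, standing in the tray; origin at the centre of its underside, z up. Must not be disturbed.
- tin: bystander: flat aluminium tin, diameter 60 mm, height 34 mm, in the tray; origin at the centre of its underside, z up. Must not be disturbed.
There are look-alikes about, which are no part of the job. Of the things that look like the cup_green, take the one that is nearest to the robot's base at the start.

How it is judged:
By the outcome, as a careful person would: the job done as asked, in the order asked, and still so for the second after the job is handed in, with the robot touching nothing.
It also fails if it takes over 58 s, if anything falls off the work surface, if the arm or the gripper's body presses on something with over 40 N, if the wrist force passes 120 N, or if a joint passes its speed limit or range.

## Working session

There is one attempt and no reset: what is moved stays moved. The work goes in short steps, Python scripts to look and compute and a shell command to move; the robot and the scene stay as the last step left them, time stands still between calls to the robot, and variables do not carry over. Pictures are saved under pics/ and viewed, at most 10 in all, crops included, and the job is handed in when it is done.

```bash
ls; mkdir -p pics
cat > h.py <<'E'
import numpy as np, cv2
from scipy.spatial.transform import Rotation as R
from rig import r
def rot(q): return R.from_quat([q[1],q[2],q[3],q[0]])
def world(c):
    d=c["depth"]; f=240/np.tan(np.radians(c["vfov"])/2)
    v,u=np.mgrid[:480,:640]
    P=np.stack([(u-c["cx"])/f*d,(v-c["cy"])/f*d,d],-1)
    return P@rot(c["orientation"]).as_matrix().T+np.array(c["position"])
def snap(n,f):
    c=r.capture(n); cv2.imwrite(f,cv2.cvtColor(c["frame"],cv2.COLOR_RGB2BGR)); return c
E
python3 - <<'E'
from h import *
import pickle
s=r.read_state(); print(s)
for n in("top","side"):
    c=snap(n,f"pics/{n}0.png"); pickle.dump(c,open(n+".pkl","wb"))
    print(n,c["vfov"],c["cx"],c["cy"],c["position"],c["orientation"],(c["depth"]>0).mean())
E
```

```text
pics
{'t': 0.0, 'joints': array([ 1.20068224e+00,  2.91277774e-01, -1.54089318e-01,  1.12665441e+00,
        1.63908532e-05,  1.43150178e+00]), 'joint_vel': array([-0.00052153, -0.00046962, -0.00152784, -0.00112894,  0.00089126,
        0.00012325]), 'effort': array([-3.05480076e-03, -5.37145472e+01,  3.31369078e+01,  1.59512000e-02,
       -4.52288723e-04, -2.24190552e-05]), 'tool_pos': array([0.11994342, 0.51068842, 0.2162474 ]), 'orientation': array([-1.62278764e-04,  1.15153722e-01,  9.93347495e-01, -5.90761641e-04]), 'ft_force': array([ 0.00292702, -0.66753666,  0.27535295]), 'wrist_torque': array([-0.00143007, -0.02115748, -0.00152456]), 'gripper_force': 0.0, 'opening': 0.9990103255022107}
top 46.23187192309897 315.9650188145216 240.93966904867005 [0.30578569 0.08708346 1.34770459] [-0.06083743  0.70499711 -0.7036624   0.0643203 ] 0.9958365885416667
side 46.34769980910986 328.9919464845473 243.16159304112242 [ 0.46202421 -0.95774999  0.97375199] [-0.42961855  0.90256452 -0.0195414   0.02057463] 0.99587890625
```

View pics/top0.png

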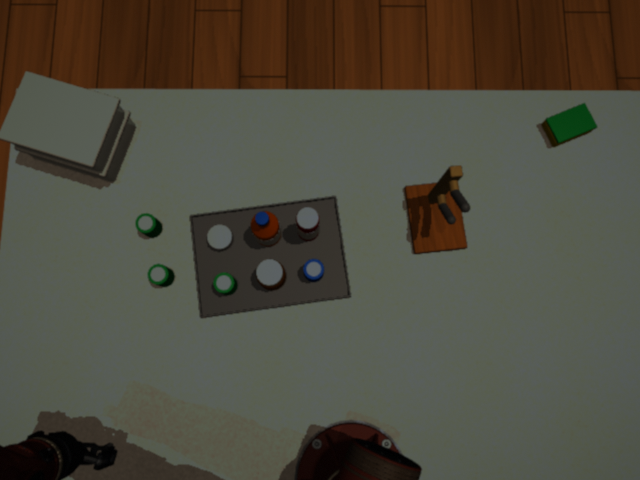

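View pics/side0.png

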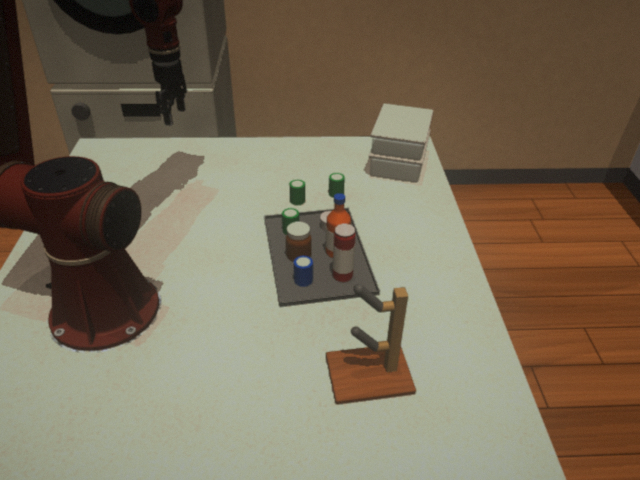

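The top view shows three green candidates at (225,284) in the tray, (160,274) and (148,224). The base is near (350,460), so (225,284) is nearest, and it is also the one in the tray. The blue cup is at (313,270). The stand is at (437,215), with its prongs leaning towards the robot.

```bash
cat > m.py <<'E'
from h import *
import pickle
c=pickle.load(open("top.pkl","rb")); W=world(c); im=c["frame"]
cv2.imwrite("pics/crop0.png",cv2.resize(cv2.cvtColor(im[190:320,120:340],cv2.COLOR_RGB2BGR),None,fx=3.4,fy=3.4,interpolation=cv2.INTER_CUBIC))
x0,y0=W[...,0],W[...,1]; Z=W[...,2]
def disc(u,v,rad,name):
    z=np.median(Z[v-2:v+3,u-2:u+3]); vv,uu=np.mgrid[:480,:640]
    m=(np.hypot(uu-u,vv-v)<rad)&(abs(Z-z)<0.006)
    p=W[m]; (cc,rr)=cv2.minEnclosingCircle(p[:,:2].astype(np.float32))
    print(name,"z %.4f"%z,"centroid",p[:,:2].mean(0).round(4),"circ",np.round(cc,4),round(rr,4),"dist",np.hypot(*p[:,:2].mean(0)).round(3))
for a in [(224,284,22,"green tray"),(159,274,22,"g2"),(147,223,22,"g3"),(313,270,22,"blue"),(270,273,24,"jar"),(308,217,22,"can"),(262,219,12,"det"),(220,237,22,"tin")]: disc(*a)
print("table z",np.median(Z[350:380,400:500]), "tray floor",np.median(Z[252:258,235:245]))
# stand foot: rect from points z 10..22mm
m=(Z>0.009)&(Z<0.024); m[:, :395]=0; m[:,480:]=0; m[:170]=0; m[265:]=0
p=W[m][:,:2].astype(np.float32); print("foot",cv2.minAreaRect(p),cv2.boxPoints(cv2.minAreaRect(p)).round(4).tolist())
# post top
m=(Z>0.23)&(Z<0.25);m[:, :395]=0;m[:,480:]=0;m[:160]=0;m[265:]=0;print("post",W[m].mean(0),m.sum())
# prongs: side+top points
for n in("top","side"):
    c=pickle.load(open(n+".pkl","rb")); W=world(c); np.save(n+"W.npy",W)
E
python3 m.py
```

```text
green tray z 0.0654 centroid [0.4399 0.2932] circ [0.4396 0.2936] 0.0245 dist 0.529
g2 z 0.0607 centroid [0.4594 0.4452] circ [0.4599 0.4456] 0.0245 dist 0.64
g3 z 0.0619 centroid [0.5785 0.4802] circ [0.5787 0.4809] 0.0246 dist 0.752
blue z 0.0656 centroid [0.4715 0.0881] circ [0.4719 0.0884] 0.024 dist 0.48
jar z 0.0931 centroid [0.4606 0.1873] circ [0.4606 0.1874] 0.03 dist 0.497
can z 0.1528 centroid [0.5723 0.1016] circ [0.5724 0.1014] 0.0248 dist 0.581
det z 0.1827 centroid [0.5648 0.198 ] circ [0.5651 0.1991] 0.0152 dist 0.598
tin z 0.0373 centroid [0.5516 0.311 ] circ [0.5523 0.3105] 0.0303 dist 0.633
table z -0.0009461220305738705 tray floor 0.0029891187478725545
foot ((0.6075578927993774, -0.20824973285198212), (0.17081987857818604, 0.13060122728347778), 6.777788162231445) [[0.5149999856948853, -0.1535000056028366], [0.5304999947547913, -0.2831999957561493], [0.7001000046730042, -0.2630000114440918], [0.6847000122070312, -0.13330000638961792]]
post [ 0.63437782 -0.20394588  0.23882785] 226
```

View pics/crop0.png

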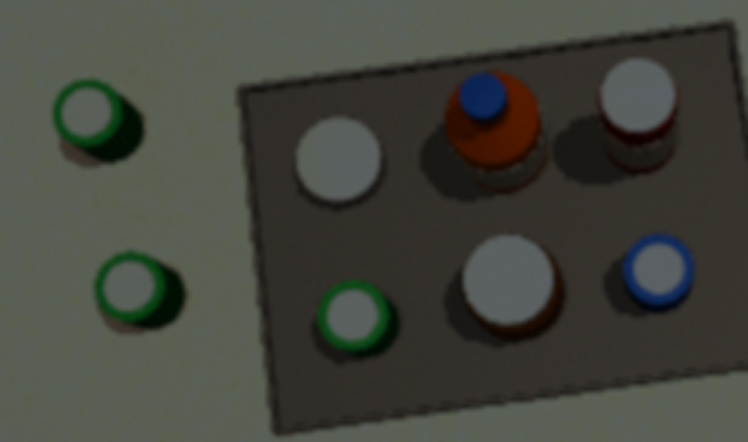

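The crop confirms it. The tray green cup is at crop (353,317), mouth down with its white disc up, and at 0.53 m it is the nearest of the three (the others are 0.64 and 0.75 m). The blue cup is at crop (658,270). Next I check the prong axes.

```bash
cat > s.py <<'E'
from h import *
sx=np.array([.993,.118,0]); sx/=np.linalg.norm(sx); sy=np.array([-sx[1],sx[0],0]); a=np.radians(50)
O=np.array([.6076,-.2082,0])-.065*sx
pz=-np.cos(a)*sx+np.array([0,0,np.sin(a)])
root={"low":O+.073*sx+[0,0,.090],"high":O+.073*sx+[0,0,.205]}
E
python3 - <<'E'
from s import *
from scipy.optimize import least_squares
# axis: 4 params: root offset along (sy, u) and direction perturb
u=np.cross(sy,pz)
for k in root:
    ps=[]
    for n in("top","side"):
        W=np.load(n+"W.npy").reshape(-1,3); d=W-root[k]; s=d@pz; rad=np.linalg.norm(d-np.outer(s,pz),axis=1)
        p=W[(s>14)*1<0] if 0 else W[(s>.015)&(s<.072)&(rad<.022)]; print(k,n,len(p)); ps.append(p)
        d=p-root[k]; 
        if len(p): print("  mean off sy,u",(d@sy).mean().round(4),(d@u).mean().round(4),"spread",np.ptp(d@sy).round(3))
    P=np.vstack(ps)
    def res(q):
        D=pz+q[2]*sy+q[3]*u; D/=np.linalg.norm(D); d=P-(root[k]+q[0]*sy+q[1]*u); s=d@D
        return np.linalg.norm(d-np.outer(s,D),axis=1)-.010
    f=least_squares(res,[0]*4,loss="soft_l1",f_scale=.002); print(k,f.x.round(4),np.abs(f.fun).mean().round(4))
    W=P; d=np.vstack([np.load(n+"W.npy").reshape(-1,3) for n in("top","side")])-root[k]; s=d@pz; rad=np.linalg.norm(d-np.outer(s,pz),axis=1)
    print("  tip s",np.percentile(s[(rad<.014)&(s>.05)&(s<.1)],99).round(4))
E
```

```text
low top 125
  mean off sy,u 0.0023 0.0062 spread 0.019
low side 207
  mean off sy,u -0.0078 0.0022 spread 0.017
low [-0.0009 -0.0009  0.0003 -0.0044] 0.0009
  tip s 0.0815
high top 151
  mean off sy,u 0.0029 0.0057 spread 0.019
high side 249
  mean off sy,u -0.0081 0.0017 spread 0.016
high [-0.0013 -0.001   0.0094 -0.0005] 0.0009
  tip s 0.081
```

```bash
cat >> s.py <<'E'
u=np.cross(sy,pz)
for k in root: root[k]=root[k]-.001*sy-.001*u
cup={"blue":np.array([.4717,.0882,.004]),"green":np.array([.4398,.2934,.004])}
def ori(z): return R.from_matrix(np.stack([np.cross(sy,z),sy,z],1))
DOWN=ori(np.array([0,0,-1.])); HANG=ori(-pz)
def rows(*wp):
    """print rows from current measured pose to waypoints (pos, Rotation)"""
    s=r.read_state(); p0=np.array(s["tool_pos"]); R0=rot(s["orientation"])
    print("t %.2f"%s["t"],p0.round(4),"F",np.round(s["ft_force"],1),"grip",round(s["gripper_force"],1),"open",round(s["opening"],3))
    for p,Q in wp: print((R0.inv().apply(p-p0)/.06).round(3).tolist(),(R0.inv()*Q).as_rotvec().round(3).tolist(),"mm",round(1e3*np.linalg.norm(p-p0)))
def on(k,s): return root[k]+s*pz   # point on prong axis
E
python3 -c "
from s import *
b=cup['blue']
rows((b+[0,0,.2],DOWN),(b+[0,0,.042],DOWN))"
```

```text
t 0.10 [0.1199 0.5107 0.2163] F [-0.6  0.4  0.1] grip 0.0 open 1.001
[-7.318, -5.514, 0.21] [-0.001, -0.0, -0.349] mm 550
[-7.319, -5.51, 2.844] [-0.001, -0.0, -0.349] mm 576
```

```bash
python3 -m handwheel '[-7.32,-5.51,0.2,0,0,-0.35,-7.32,-5.51,0.2,0,0,-0.35,-7.32,-5.51,0.2,0,0,-0.35,-7.32,-5.51,0.2,0,0,-0.35,-7.32,-5.51,0.2,0,0,-0.35,-7.32,-5.51,0.2,0,0,-0.35,-7.32,-5.51,0.2,0,0,-0.35,-7.32,-5.51,0.2,0,0,-0.35]' 0.2 30
python3 -c "
from s import *
b=cup['blue']
rows((b+[0,0,.2],DOWN),(b+[0,0,.042],DOWN))"
```

```text
t: 1.1
tool_pos: [0.4343, 0.1334, 0.2061]
orientation: [0.0, -0.059, 0.998, 0.0]
ft_force: [0.9, 0.4, -0.3]
opening: 0.797
gripper_force: 0.0
t 1.10 [0.4343 0.1334 0.2061] F [ 0.9  0.4 -0.3] grip 0.0 open 0.797
[-0.529, -0.822, 0.034] [0.0, 0.0, 0.001] mm 59
[-0.529, -0.823, 2.668] [0.0, 0.0, 0.001] mm 170
```

```bash
python3 -m handwheel '[-0.53,-0.82,0,0,0,0,-0.53,-0.82,0,0,0,0,-0.53,-0.82,0,0,0,0]'
python3 -c "
from s import *
b=cup['blue']
rows((b+[0,0,.2],DOWN),(b+[0,0,.042],DOWN))
c=snap('top','pics/a.png')
W=world(c);m=(c['frame'][...,2]>1.6*c['frame'][...,0])&(c['frame'][...,2]>60)&(W[...,2]<.08);print(m.sum(),W[m].mean(0))"
```

```text
t: 1.48
tool_pos: [0.4702, 0.0902, 0.2057]
orientation: [-0.001, -0.059, 0.998, 0.0]
ft_force: [0.3, 0.2, -0.4]
opening: 0.802
gripper_force: 0.0
t 1.48 [0.4702 0.0902 0.2057] F [ 0.3  0.2 -0.4] grip 0.0 open 0.802
[-0.02, -0.036, 0.029] [0.0, -0.001, 0.0] mm 3
[-0.024, -0.037, 2.662] [0.0, -0.001, 0.0] mm 160
0 [nan nan nan]<string>:6: RuntimeWarning: Mean of empty slice.
  ret = um.true_divide(
```

```bash
python3 -m handwheel '[-0.02,-0.03,1.0,0,0,0,-0.02,-0.03,1.6,0,0,0,-0.02,-0.03,2.1,0,0,0,-0.02,-0.03,2.4,0,0,0,-0.02,-0.03,2.66,0,0,0,-0.02,-0.03,2.66,0,0,0,-0.02,-0.03,2.66,0,0,0]'
python3 -c "
from s import *
b=cup['blue']
rows((b+[0,0,.042],DOWN))"
python3 -m handwheel '[0,0,0,0,0,0,0,0,0,0,0,0,0,0,0,0,0,0,0,0,0,0,0,0,0,0,0,0,0,0]' 1 30
```

```text
t: 2.4
tool_pos: [0.4723, 0.0893, 0.0472]
orientation: [0.0, -0.06, 0.998, 0.0]
ft_force: [0.3, -0.4, 0.3]
opening: 0.8
gripper_force: 0.0
t 2.40 [0.4723 0.0893 0.0472] F [ 0.3 -0.4  0.3] grip 0.0 open 0.8
[0.011, -0.017, 0.021] [-0.0, 0.001, 0.002] mm 2
t: 3.02
tool_pos: [0.4731, 0.0886, 0.0476]
orientation: [0.001, -0.06, 0.998, 0.0]
ft_force: [-0.8, -0.7, 5.9]
opening: 0.53
gripper_force: 29.6
```

```bash
python3 -m handwheel '[0,0,-0.5,0,0,0,0,0,-1.2,0,0,0,0,0,-2,0,0,0,0,0,-2.6,0,0,0,0,0,-2.6,0,0,0,0,0,-2.6,0,0,0]'
python3 -c "
from s import *
rows((on('low',.185),HANG))"
```

```text
t: 3.78
tool_pos: [0.4719, 0.0885, 0.2022]
orientation: [-0.0, -0.06, 0.998, -0.0]
ft_force: [-0.4, -0.9, -0.6]
opening: 0.531
gripper_force: 30.7
t 3.77 [0.4719 0.0885 0.2022] F [-0.4 -0.9 -0.6] grip 30.7 open 0.531
[0.203, -5.194, -0.482] [0.0, -0.698, 0.001] mm 313
```

```bash
python3 -m handwheel '[0.2,-5.19,-0.48,0,-0.7,0,0.2,-5.19,-0.48,0,-0.7,0,0.2,-5.19,-0.48,0,-0.7,0,0.2,-5.19,-0.48,0,-0.7,0,0.2,-5.19,-0.48,0,-0.7,0,0.2,-5.19,-0.48,0,-0.7,0,0.2,-5.19,-0.48,0,-0.7,0,0.2,-5.19,-0.48,0,-0.7,0]'
python3 - <<'E'
from s import *
rows((on('low',.185),HANG),(on('low',.067),HANG))
c=snap('side','pics/b.png')
W=world(c); f=c['frame'].astype(int)
m=(f[...,2]>1.5*f[...,0])&(f[...,2]>1.3*f[...,1])&(f[...,2]>40)&(W[...,1]<-.15); print(m.sum())
# axis dist of blue cup points to the prong axis
d=W[m]-root['low']; s=d@pz; print("s",np.percentile(s,[2,98]),"sy",np.percentile(d@sy,[2,98]),"u",np.percentile(d@u,[2,98]))
img=cv2.imread('pics/b.png')[210:410,240:460]; cv2.imwrite('pics/b2.png',cv2.resize(img,None,fx=3,fy=3))
E
```

```text
t: 4.78
tool_pos: [0.4967, -0.2208, 0.23]
orientation: [0.342, -0.056, 0.938, 0.022]
ft_force: [0.5, 0.9, -0.8]
opening: 0.522
gripper_force: 30.8
t 4.78 [ 0.4967 -0.2208  0.23  ] F [ 0.5  0.9 -0.8] grip 30.8 open 0.522
[-0.011, -0.026, -0.014] [0.002, 0.0, -0.001] mm 2
[-0.01, -0.031, 1.952] [0.002, 0.0, -0.001] mm 117
551
s [0.14398858 0.20412317] sy [-0.02311935  0.0222713 ] u [-0.00793599  0.02082006]
```

View pics/b2.png

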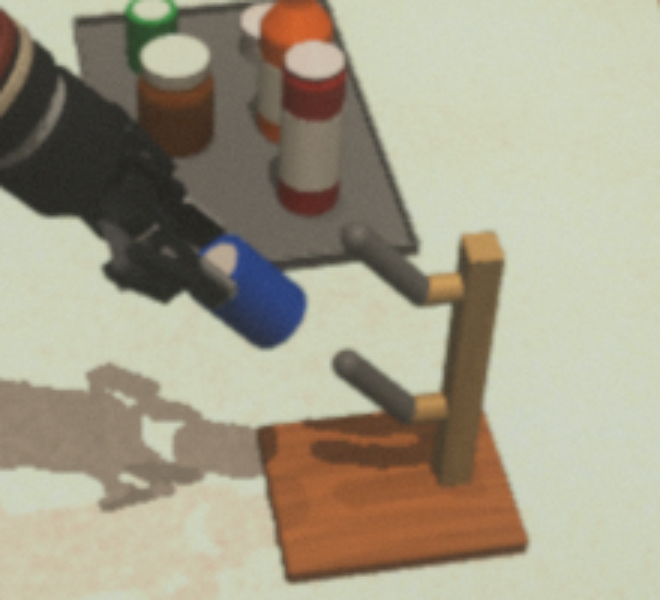

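The cup, at crop (255,290), lines up with the low prong, at crop (375,385), and the wrist clears the upper prong's tip at (355,237). Advancing along the axis.

```bash
python3 -m handwheel '[-0.01,-0.03,0.5,0,0,0,-0.01,-0.03,0.9,0,0,0,-0.01,-0.03,1.3,0,0,0,-0.01,-0.03,1.6,0,0,0,-0.01,-0.03,1.8,0,0,0,-0.01,-0.03,1.8,0,0,0,-0.01,-0.03,1.8,0,0,0]'
python3 -c "
from s import *
rows((on('low',.067),HANG))"
```

```text
t: 5.7
tool_pos: [0.567, -0.2153, 0.1495]
orientation: [0.342, -0.056, 0.938, 0.02]
ft_force: [0.9, 1.1, -0.8]
opening: 0.529
gripper_force: 30.8
t 5.70 [ 0.567  -0.2153  0.1495] F [ 0.9  1.1 -0.8] grip 30.8 open 0.529
[0.028, 0.02, 0.17] [0.001, 0.002, 0.001] mm 10
```

```bash
python3 -m handwheel '[0.02,0.01,0.1,0,0,0,0.02,0.01,0.15,0,0,0,0.02,0.01,0.18,0,0,0,0.02,0.01,0.18,0,0,0]'
python3 -c "
from s import *
rows((on('low',.065),HANG))"
```

```text
t: 6.2
tool_pos: [0.573, -0.2142, 0.1399]
orientation: [0.342, -0.056, 0.938, 0.021]
ft_force: [0.6, 0.5, -0.5]
opening: 0.527
gripper_force: 30.8
t 6.20 [ 0.573  -0.2142  0.1399] F [ 0.6  0.5 -0.5] grip 30.8 open 0.527
[0.002, 0.014, 0.015] [0.001, 0.002, 0.001] mm 1
```

Not in contact yet, so I creep forward in about 1 mm steps.

```bash
for i in 1; do python3 -m handwheel '[0,0.01,0.02,0,0,0,0,0.01,0.04,0,0,0,0,0.01,0.04,0,0,0]' | grep -E "pos|ft"; done
python3 -m handwheel '[0,0,0.02,0,0,0,0,0,0.03,0,0,0,0,0,0.03,0,0,0]' | grep -E "pos|ft"
```

```text
tool_pos: [0.574, -0.214, 0.139]
ft_force: [-20.7, -0.4, 16.8]
tool_pos: [0.5748, -0.2139, 0.1383]
ft_force: [-33.4, -0.6, 31.9]
```

Firm contact with the floor. I ease back the last couple of mm and open slowly.

```bash
python3 -m handwheel '[0,0,-0.03,0,0,0,0,0,-0.05,0,0,0,0,0,-0.05,0,0,0]' | grep -E "pos|ft"
python3 -m handwheel '[0,0,0,0,0,0,0,0,0,0,0,0,0,0,0,0,0,0,0,0,0,0,0,0]' 0.3
python3 -c "
from s import *
c=snap('side','pics/c.png')
cv2.imwrite('pics/c2.png',cv2.resize(cv2.imread('pics/c.png')[210:410,240:460],None,fx=3,fy=3))"
```

```text
tool_pos: [0.5738, -0.2136, 0.1393]
ft_force: [-1.1, -0.7, 0.9]
t: 7.82
tool_pos: [0.5737, -0.2135, 0.1391]
orientation: [0.342, -0.056, 0.938, 0.02]
ft_force: [-0.3, 1.1, -0.8]
opening: 0.698
gripper_force: 0.0
```

View pics/c2.png

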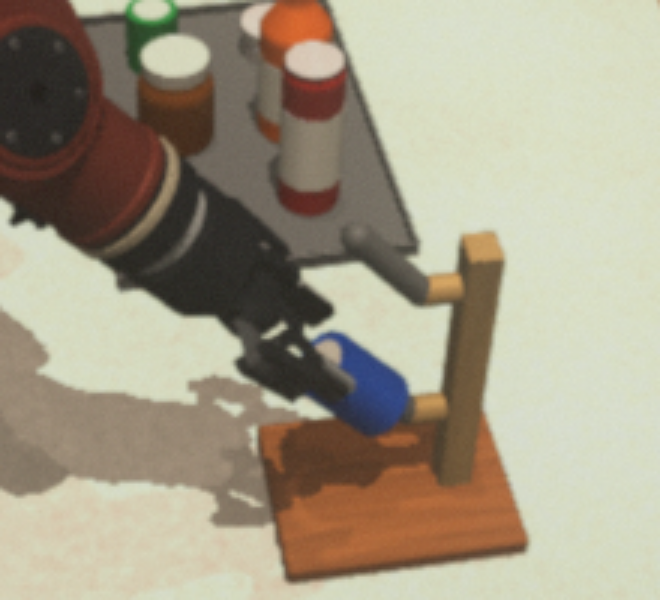

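The blue cup sits on the low prong at crop (365,385) and the fingers are clear of it. Retreating along the axis.

```bash
python3 -m handwheel '[0,0,0,0,0,0,0,0,-0.2,0,0,0,0,0,-0.6,0,0,0,0,0,-1.2,0,0,0,0,0,-2,0,0,0,0,0,-2.6,0,0,0,0,0,-2.6,0,0,0,0,0,-2.6,0,0,0]' 0.2
python3 - <<'E'
from s import *
import pickle
b=cup['green']
rows((b+[0,0,.2],DOWN))
c=snap('side','pics/d.png'); W=world(c); f=c['frame'].astype(int)
m=(f[...,2]>1.5*f[...,0])&(f[...,2]>1.3*f[...,1])&(f[...,2]>40)&(W[...,1]<-.15); 
d=W[m]-root['low']; s=d@pz; print(m.sum(),"s",np.percentile(s,[2,98]),"sy",np.percentile(d@sy,[2,98]),"u",np.percentile(d@u,[2,98]))
cv2.imwrite('pics/d2.png',cv2.resize(cv2.imread('pics/d.png')[210:410,240:460],None,fx=3,fy=3))
E
```

```text
t: 8.88
tool_pos: [0.4738, -0.2255, 0.2584]
orientation: [0.342, -0.056, 0.938, 0.02]
ft_force: [-0.3, -0.3, 0.3]
opening: 0.8
gripper_force: 0.0
t 8.88 [ 0.4738 -0.2255  0.2584] F [-0.3 -0.3  0.3] grip 0.0 open 0.8
[0.231, 8.655, 0.989] [-0.0, 0.7, 0.0] mm 523
536 s [0.02544754 0.08620366] sy [-0.02531941  0.01478021] u [-0.02711579  0.01460247]
```

View pics/d2.png

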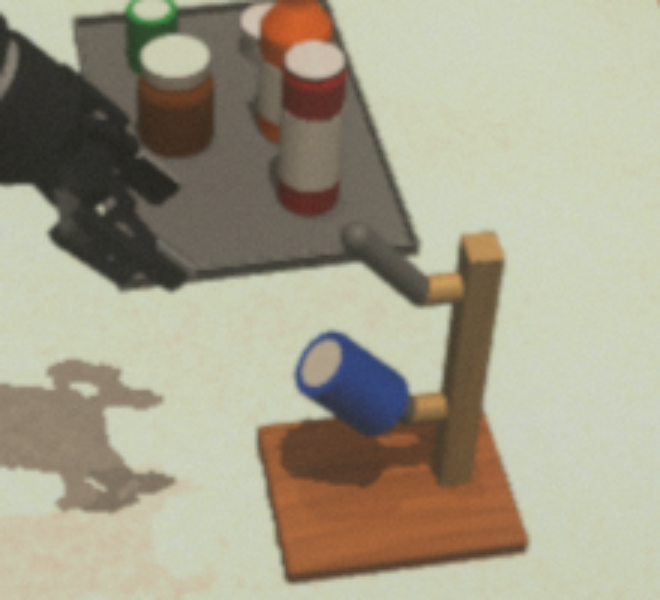

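The blue cup hangs fully home at crop (355,385): its closed end is at s≈85 mm and its mouth at ≈24 mm. Now the green cup.

```bash
python3 -m handwheel '[0.23,8.65,0.99,0,0.7,0,0.23,8.65,0.99,0,0.7,0,0.23,8.65,0.99,0,0.7,0,0.23,8.65,0.99,0,0.7,0,0.23,8.65,0.99,0,0.7,0,0.23,8.65,0.99,0,0.7,0,0.23,8.65,0.99,0,0.7,0,0.23,8.65,0.99,0,0.7,0]' 0.2 | grep pos
python3 -m handwheel '[0,0,0,0,0,0,0,0,0,0,0,0]' |grep pos
python3 -c "
from s import *
b=cup['green']
rows((b+[0,0,.2],DOWN),(b+[0,0,.042],DOWN))"
```

```text
tool_pos: [0.4429, 0.2389, 0.2082]
tool_pos: [0.4432, 0.2365, 0.2086]
t 10.18 [0.4432 0.2365 0.2086] F [ 0.1 -0.4  0.7] grip 0.0 open 0.803
[-0.058, 0.948, 0.076] [-0.001, -0.002, 0.003] mm 57
[-0.063, 0.95, 2.71] [-0.001, -0.002, 0.003] mm 172
```

```bash
python3 -m handwheel '[-0.06,0.95,0,0,0,0,-0.06,0.95,0,0,0,0,-0.06,0.95,0.6,0,0,0,-0.06,0.95,1.3,0,0,0,-0.06,0.95,1.8,0,0,0,-0.06,0.95,1.8,0,0,0]' |grep pos
python3 -c "
from s import *
b=cup['green']
rows((b+[0,0,.042],DOWN))"
```

```text
tool_pos: [0.4395, 0.291, 0.1]
t 10.93 [0.4395 0.291  0.1   ] F [0.7 0.1 1.1] grip 0.0 open 0.798
[-0.014, 0.041, 0.899] [-0.002, -0.004, -0.001] mm 54
```

```bash
python3 -m handwheel '[-0.01,0.03,0.3,0,0,0,-0.01,0.03,0.6,0,0,0,-0.01,0.03,0.8,0,0,0,-0.01,0.03,0.88,0,0,0,-0.01,0.03,0.88,0,0,0,-0.01,0.03,0.88,0,0,0]' |grep -E "pos|ft"
python3 -m handwheel '[0,0,0,0,0,0,0,0,0,0,0,0,0,0,0,0,0,0,0,0,0,0,0,0,0,0,0,0,0,0]' 1 30
python3 -m handwheel '[0,0,-0.5,0,0,0,0,0,-1.2,0,0,0,0,0,-2,0,0,0,0,0,-2.8,0,0,0,0,0,-3.4,0,0,0,0,0,-3.4,0,0,0,0,0,-3.4,0,0,0]'
python3 -c "
from s import *
rows((on('high',.19),HANG),(on('high',.067),HANG))"
```

```text
tool_pos: [0.4415, 0.2953, 0.0496]
ft_force: [0.2, -0.1, 0.5]
t: 12.3
tool_pos: [0.4465, 0.2924, 0.0545]
orientation: [0.006, -0.058, 0.998, -0.003]
ft_force: [-0.4, -25.0, 59.1]
opening: 0.004
gripper_force: 27.6
t: 13.18
tool_pos: [0.4407, 0.295, 0.2523]
orientation: [-0.0, -0.06, 0.998, -0.0]
ft_force: [-0.6, -0.6, -0.1]
opening: -0.003
gripper_force: 0.0
t 13.18 [0.4407 0.295  0.2523] F [-0.6 -0.6 -0.1] grip 0.0 open -0.003
[0.152, -8.674, -1.625] [0.0, -0.699, 0.001] mm 530
[-1.167, -8.674, -0.055] [0.0, -0.699, 0.001] mm 525
```

The fingers shut without holding the cup, so I look before doing anything else.

Run:
```python
from s import *
c=snap('side','pics/e.png')
cv2.imwrite('pics/e2.png',cv2.resize(cv2.imread('pics/e.png')[140:320,210:410],None,fx=3,fy=3))
W=world(c); f=c['frame'].astype(int)
g=(f[...,1]>1.3*f[...,0])&(f[...,1]>1.2*f[...,2])&(f[...,1]>40)
n,l,st,ce=cv2.connectedComponentsWithStats(g.astype(np.uint8))
for i in range(1,n):
    if st[i,4]>40: p=W[l==i]; print(ce[i].round(),st[i,4],p.mean(0).round(4),np.percentile(p,[2,98],axis=0).round(4).tolist())
```

```text
[336. 185.] 205 [0.5777 0.4649 0.0432] [[0.5594, 0.4521, 0.0105], [0.5991, 0.5014, 0.065]]
[298. 193.] 211 [0.462  0.4228 0.0432] [[0.4413, 0.4181, 0.0058], [0.4806, 0.46, 0.0646]]
[289. 219.] 154 [0.4373 0.2824 0.0546] [[0.4177, 0.2681, 0.0124], [0.4615, 0.3629, 0.0693]]
```

View pics/e2.png

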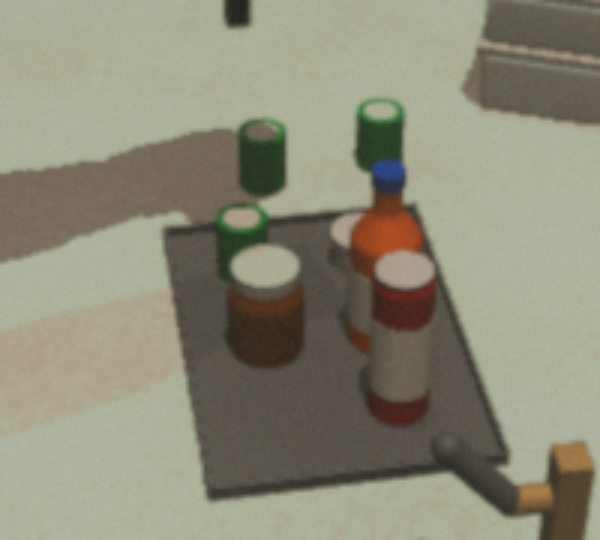

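The cup is still upright at about the same place, at crop (242,243), and nothing else seems to have moved. I move the arm aside and open it, then re-measure from the top.

```bash
python3 -m handwheel '[3,0,-0.5,0,0,0,3,0,-0.5,0,0,0,3,0,-0.5,0,0,0,3,0,-0.5,0,0,0]' 0.2
python3 - <<'E'
from s import *
c=snap('top','pics/f.png'); W=world(c); Z=W[...,2]
for u_,v,rad,name in [(224,284,22,"green"),(270,273,24,"jar"),(308,217,22,"can"),(262,219,12,"det"),(220,237,22,"tin")]:
    z=np.median(Z[v-2:v+3,u_-2:u_+3]); vv,uu=np.mgrid[:480,:640]
    m=(np.hypot(uu-u_,vv-v)<rad)&(abs(Z-z)<.006); p=W[m]
    (cc,rr)=cv2.minEnclosingCircle(p[:,:2].astype(np.float32)); print(name,z.round(4),p[:,:2].mean(0).round(4),np.round(cc,4),round(rr,4),m.sum())
cv2.imwrite('pics/f2.png',cv2.resize(cv2.imread('pics/f.png')[190:370,130:350],None,fx=3,fy=3,interpolation=cv2.INTER_CUBIC))
E
```

```text
t: 13.72
tool_pos: [0.2591, 0.273, 0.2828]
orientation: [-0.0, -0.061, 0.998, -0.0]
ft_force: [0.8, 0.2, 0.6]
opening: 0.801
gripper_force: 0.0
green 0.0649 [0.44   0.2949] [0.4404 0.2948] 0.024 343
jar 0.0914 [0.4607 0.1872] [0.4612 0.1874] 0.0302 526
can 0.1532 [0.5726 0.1016] [0.5726 0.1016] 0.0244 368
det 0.1832 [0.5648 0.1979] [0.5654 0.1985] 0.015 147
tin 0.0369 [0.5515 0.3111] [0.5521 0.311 ] 0.03 482
```

View pics/f2.png

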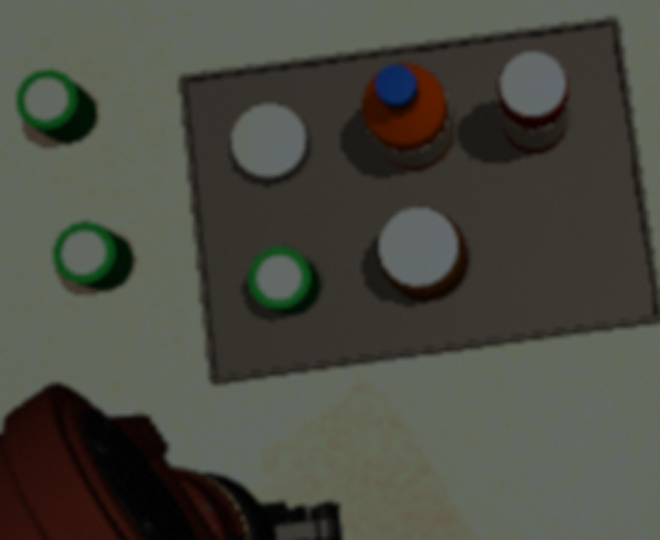

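Everything is in its place. The green cup is upright at crop (281,279), 1.7 mm along from where it was. I grasp again a little lower and close in stages.

```bash
sed -i 's/"green":np.array(\[.4398,.2934/"green":np.array([.4402,.2949/' s.py
python3 -c "
from s import *
b=cup['green']
rows((b+[0,0,.12],DOWN))"
```

```text
t 13.78 [0.261  0.2735 0.2826] F [ 0.2 -0.1  0.2] grip 0.0 open 0.798
[-3.008, -0.006, 2.644] [-0.0, -0.0, 0.003] mm 240
```

```bash
python3 -m handwheel '[-3,0,1,0,0,0,-3,0,1,0,0,0,-3,0,1,0,0,0,-3,0,1.5,0,0,0,-3,0,2,0,0,0,-3,0,2.64,0,0,0,-3,0,2.64,0,0,0,-3,0,2.64,0,0,0]' |grep -E "pos|ft"
python3 -c "
from s import *
b=cup['green']
rows((b+[0,0,.036],DOWN))"
```

```text
tool_pos: [0.4418, 0.2952, 0.125]
ft_force: [-0.6, 1.0, -0.4]
t 14.78 [0.4418 0.2952 0.125 ] F [-0.6  1.  -0.4] grip 0.0 open 0.8
[0.028, -0.001, 1.417] [-0.0, 0.0, 0.001] mm 85
```

```bash
python3 -m handwheel '[0.02,0,0.5,0,0,0,0.02,0,0.9,0,0,0,0.02,0,1.2,0,0,0,0.02,0,1.4,0,0,0,0.02,0,1.4,0,0,0,0.02,0,1.4,0,0,0]' |grep -E "pos|ft"
python3 -m handwheel '[0,0,0,0,0,0,0,0,0,0,0,0,0,0,0,0,0,0]' 0.4 30
python3 -m handwheel '[0,0,0,0,0,0,0,0,0,0,0,0,0,0,0,0,0,0]' 0.6 30
```

```text
tool_pos: [0.4406, 0.2954, 0.0415]
ft_force: [-0.2, -0.1, 1.0]
t: 15.9
tool_pos: [0.44, 0.2951, 0.0407]
orientation: [0.0, -0.06, 0.998, 0.0]
ft_force: [0.5, -0.2, 0.2]
opening: 0.602
gripper_force: 0.0
t: 16.27
tool_pos: [0.44, 0.2951, 0.041]
orientation: [0.0, -0.06, 0.998, 0.0]
ft_force: [-1.4, -0.1, 5.3]
opening: 0.543
gripper_force: 29.9
```

Gripped. I command a bit more closure and lift slowly to check that it holds.

```bash
python3 -m handwheel '[0,0,0,0,0,0,0,0,-0.1,0,0,0,0,0,-0.3,0,0,0,0,0,-0.5,0,0,0]' 0.7 30
python3 -m handwheel '[0,0,-0.5,0,0,0,0,0,-1.1,0,0,0,0,0,-1.9,0,0,0,0,0,-2.7,0,0,0,0,0,-3.3,0,0,0,0,0,-3.3,0,0,0,0,0,-3.3,0,0,0]'
python3 -c "
from s import *
rows((on('high',.19),HANG),(on('high',.067),HANG))"
```

```text
t: 16.77
tool_pos: [0.44, 0.2951, 0.0715]
orientation: [0.0, -0.06, 0.998, 0.0]
ft_force: [-0.1, 0.9, -0.5]
opening: 0.545
gripper_force: 30.8
t: 17.65
tool_pos: [0.4396, 0.2949, 0.2683]
orientation: [-0.0, -0.06, 0.998, -0.0]
ft_force: [-0.8, -0.1, -1.1]
opening: 0.543
gripper_force: 30.9
t 17.65 [0.4396 0.2949 0.2683] F [-0.8 -0.1 -1.1] grip 30.9 open 0.543
[0.132, -8.673, -1.358] [0.0, -0.698, 0.001] mm 527
[-1.187, -8.674, 0.212] [0.0, -0.698, 0.001] mm 525
```

```bash
python3 -m handwheel '[0.13,-8.67,-1.36,0,-0.7,0,0.13,-8.67,-1.36,0,-0.7,0,0.13,-8.67,-1.36,0,-0.7,0,0.13,-8.67,-1.36,0,-0.7,0,0.13,-8.67,-1.36,0,-0.7,0,0.13,-8.67,-1.36,0,-0.7,0,0.13,-8.67,-1.36,0,-0.7,0,0.13,-8.67,-1.36,0,-0.7,0]' |grep pos
python3 -c "
from s import *
rows((on('high',.19),HANG))"
```

```text
tool_pos: [0.4868, -0.1595, 0.3391]
t 18.65 [ 0.4868 -0.1595  0.3391] F [ 1.9  0.7 -1.2] grip 31.1 open 0.546
[-0.108, -1.06, -0.146] [0.001, 0.002, -0.001] mm 65
```

```bash
python3 -m handwheel '[-0.1,-1.05,-0.13,0,0,0,-0.1,-1.05,-0.13,0,0,0,-0.1,-1.05,-0.13,0,0,0,-0.1,-1.05,-0.13,0,0,0]' |grep pos
python3 - <<'E'
from s import *
rows((on('high',.19),HANG),(on('high',.060),HANG))
c=snap('side','pics/g.png'); W=world(c); f=c['frame'].astype(int)
g=(f[...,1]>1.3*f[...,0])&(f[...,1]>1.2*f[...,2])&(f[...,1]>40)&(W[...,1]<-.1)&(W[...,2]>.2)
d=W[g]-root['high']; s=d@pz; print(g.sum(),"s",np.percentile(s,[2,98]),"sy",np.percentile(d@sy,[2,98]),"u",np.percentile(d@u,[2,98]))
E
```

```text
tool_pos: [0.4945, -0.2185, 0.3488]
t 19.15 [ 0.4945 -0.2185  0.3488] F [ 0.8 -0.5 -1.3] grip 31.1 open 0.542
[0.005, -0.069, -0.029] [0.002, 0.001, 0.001] mm 5
[0.008, -0.074, 2.138] [0.002, 0.001, 0.001] mm 128
713 s [0.15385663 0.2143322 ] sy [-0.01999408  0.02485722] u [-0.01321084  0.02341963]
```

```bash
python3 -m handwheel '[0,-0.06,0,0,0,0,0,-0.06,0.5,0,0,0,0,-0.06,1,0,0,0,0,-0.06,1.5,0,0,0,0,-0.06,1.8,0,0,0,0,-0.06,2,0,0,0,0,-0.06,2,0,0,0,0,-0.06,2,0,0,0]' |grep -E "pos|ft"
python3 -c "
from s import *
rows((on('high',.059),HANG))"
```

```text
tool_pos: [0.572, -0.2147, 0.2583]
ft_force: [-0.5, 0.0, -0.4]
t 20.20 [ 0.572  -0.2147  0.2583] F [-0.5  0.  -0.4] grip 31.2 open 0.539
[0.025, 0.021, 0.17] [0.0, 0.002, 0.001] mm 10
```

```bash
python3 -m handwheel '[0.02,0.02,0.1,0,0,0,0.02,0.02,0.15,0,0,0,0.02,0.02,0.15,0,0,0,0.02,0.02,0.15,0,0,0]' |grep -E "pos|ft"
python3 -m handwheel '[0,0,0.015,0,0,0,0,0,0.015,0,0,0]' |grep -E "pos|ft"
```

```text
tool_pos: [0.5767, -0.2128, 0.25]
ft_force: [-0.8, 0.7, -0.1]
tool_pos: [0.5772, -0.2128, 0.2497]
ft_force: [-6.7, 0.4, 4.7]
```

```bash
python3 -m handwheel '[0,0,0.015,0,0,0,0,0,0.015,0,0,0]' |grep -E "pos|ft"
```

```text
tool_pos: [0.5774, -0.2129, 0.2494]
ft_force: [-15.4, 1.4, 13.0]
```

Contact with the floor. I ease back about 1 mm, release, and retreat straight along the axis.

```bash
python3 -m handwheel '[0,0,-0.015,0,0,0,0,0,-0.02,0,0,0,0,0,-0.02,0,0,0]' |grep -E "pos|ft"
python3 -m handwheel '[0,0,0,0,0,0,0,0,0,0,0,0,0,0,0,0,0,0,0,0,0,0,0,0]' 0.3 |grep -E "ft|open"
python3 -m handwheel '[0,0,0,0,0,0,0,0,-0.2,0,0,0,0,0,-0.6,0,0,0,0,0,-1.2,0,0,0,0,0,-2,0,0,0,0,0,-2.8,0,0,0,0,0,-2.8,0,0,0,0,0,-2.8,0,0,0]' 0.2
python3 - <<'E'
from s import *
c=snap('side','pics/i.png'); W=world(c); f=c['frame'].astype(int)
g=(f[...,1]>1.3*f[...,0])&(f[...,1]>1.2*f[...,2])&(f[...,1]>40)&(W[...,1]<-.1)&(W[...,2]>.15)
b=(f[...,2]>1.5*f[...,0])&(f[...,2]>1.3*f[...,1])&(f[...,2]>40)&(W[...,1]<-.15)
for k,m in(("high",g),("low",b)):
    d=W[m]-root[k]; s=d@pz; print(k,m.sum(),"s",np.percentile(s,[2,98]),"sy",np.percentile(d@sy,[2,98]),"u",np.percentile(d@u,[2,98]))
cv2.imwrite('pics/i2.png',cv2.resize(cv2.imread('pics/i.png')[140:410,190:460],None,fx=2.2,fy=2.2))
E
```

```text
tool_pos: [0.5771, -0.2128, 0.2497]
ft_force: [-4.8, -0.2, 2.9]
ft_force: [0.5, -1.0, 1.0]
opening: 0.699
t: 23.08
tool_pos: [0.4694, -0.2258, 0.378]
orientation: [0.342, -0.056, 0.938, 0.02]
ft_force: [0.3, 0.6, 0.1]
opening: 0.799
gripper_force: 0.0
high 697 s [0.02474375 0.0892669 ] sy [-0.02614435  0.0193764 ] u [-0.02074019  0.02054665]
low 505 s [0.02582199 0.08668484] sy [-0.02564743  0.00353799] u [-0.02764741  0.01496647]
```

View pics/i2.png

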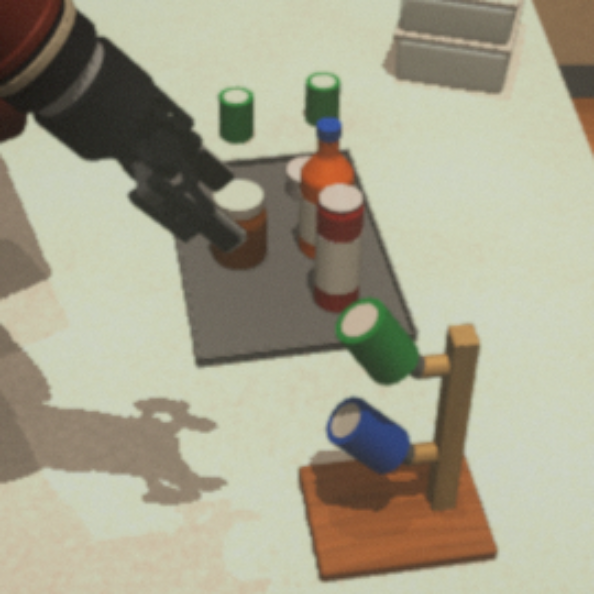

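Both cups hang, green at crop (378,342) and blue at (368,437), and the tray looks undisturbed. I check that both are still and fully home from their white discs.

```bash
cat > chk.py <<'E'
from s import *
c=snap('side','pics/j.png'); W=world(c); f=c['frame'].astype(int); print("t",r.read_state()["t"])
for k in root:
    d=W-root[k]; s=d@pz; off=np.linalg.norm(d-s[...,None]*pz,axis=-1)
    sat=f.max(-1)-f.min(-1)
    m=(s>.07)&(s<.1)&(off<.03)&(sat<45)&(f.min(-1)>60); p=W[m]; n=np.linalg.svd(p-p.mean(0))[2][2]; n*=np.sign(n@pz)
    q=p.mean(0)-root[k]
    print(k,m.sum(),"disc s %.4f sy %.4f u %.4f"%(q@pz,q@sy,q@u),"normal in pz,sy,u",(n@pz).round(3),(n@sy).round(3),(n@u).round(3))
E
python3 chk.py; python3 -m handwheel '[0,0,0,0,0,0,0,0,0,0,0,0,0,0,0,0,0,0,0,0,0,0,0,0,0,0,0,0,0,0,0,0,0,0,0,0,0,0,0,0,0,0]' >/dev/null; python3 chk.py
```

```text
t 23.175
low 193 disc s 0.0845 sy 0.0023 u -0.0100 normal in pz,sy,u 0.996 0.056 -0.071
high 210 disc s 0.0850 sy 0.0009 u -0.0028 normal in pz,sy,u 0.997 -0.024 0.069
t 24.1
low 196 disc s 0.0843 sy 0.0027 u -0.0102 normal in pz,sy,u 0.997 0.061 -0.052
high 214 disc s 0.0850 sy 0.0009 u -0.0028 normal in pz,sy,u 0.999 -0.012 0.045
```

Both closed ends are at 84–85 mm, which is tip plus 4 mm of floor, and neither cup is moving. Handing in.

```bash
python3 -c "
from rig import r
print(r.finish_job())"
```

```text
the job is handed in; nothing more can be done
None
```

The job is handed in at about 24 s: the blue cup hangs on the low prong and the tray's green cup on the high prong, both home on the tips and still; my first grip on the green cup failed with about 59 N at the wrist and shifted it 1.7 mm in the tray, without moving anything else.

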